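# Make up the assay kit in the bench tray

## Robot

A 7-joint arm with a two-finger parallel gripper is mounted at the origin on the work surface. World frame = base frame: x ahead of the robot, y to its left, z up, the work surface at z = 0. Lengths are in m, angles in rad, forces in N, time in s.
With the tool pointing down it reaches from about 0.4 to 0.875 m from the base axis. Payload 6.5 kg.
Tool frame: the origin (TCP) lies midway between the tips of the shut fingers; the grasp point (between the pads) lies arm.tcp_to_grasp behind it (arm.tcp_to_grasp is the distance from the TCP to the grasp point, in m); z points along the fingers, y is the line along which they close (so a half turn about z gives the same grasp; the last joint's range is limited). The gripper opens to 85 mm and grips with 20 to 120 N. Pads are 22 mm wide; open, the fingers measure 114 mm over their backs; the gripper's body (76 mm by 85 mm) begins 54 mm behind the grasp point. The pads swing forward as they close: fully open they stand 13 mm farther back than shut.
Start: joints at [-1.32, 0.536, -0.004, 1.538, 0.003, 1.067, -0.071], TCP at [0.202, 0.618, 0.231] pointing down, gripper open.
Joint ranges: [-2.7, 2.7], [-0.37, 2.16], [-1.27, 1.26], [0.24, 2.4], [-1.31, 4.45], [0.19, 1.91], [-2.76, 2.76]. Speed limits (rad/s): [2.39, 2.39, 3.14, 3.14, 3.14, 3.14, 3.14].

## Interface

Orientations are given as a unit quaternion [w, x, y, z].
In Python, from cell import arm, cams gives the robot as it stands. The module is installed in compiled form; this text tells all that it offers.
- The arm moves only by the tool move_arm, never from a script. Its arguments are lists of equal length, an entry for each row: "xyz": the shift along the tool's x, y, z in mm, a list of three; "turn": the turn, a rotation vector about the tool's x, y, z in degrees, a list of three; "grip": the opening, from 0 (shut) to 1 (fully open). In form: {"xyz": [[tx, ty, tz], ...], "turn": [[wx, wy, wz], ...], "grip": [grip, ...]}. A call has 1 to 8 rows; each row is the pose to reach, as a shift and turn from the pose commanded when the call began, along the tool's axes at that moment; what a row does not reach only later rows make up. A row lasts 1/12 s, in which the tool goes at most 41.7 mm and 7.16 degrees, less where a joint would pass 70% of its speed; a pose out of reach is approached as far as the arm can. A call with a gripper value outside its range is refused whole. The fingers move at their own pace and stop on an object; "force" is the grip in N (left out, the last holds). Time passes only in rows, so rows that repeat a pose let the fingers close. It gives the time, the measured TCP pose, the force, the opening and the grip force at its end, in the units of the state.
- arm.state(): the state, without advancing time (a new reading comes with each control period).
- cams.grab_frame(name): name is "side" or "top" or "wrist"; returns (picture, depth): 384x512x3 uint8, red, green, blue; 384x512 float32, m along the optical axis (not along the pixel's ray), 0 where there is no reading.
- cams.get_calibration(name): a dict with "K" (3x3 intrinsics, pixels), "extrinsics" (4x4, takes a point from camera to world coordinates). Camera axes: x right, y down, z forward; pixel columns grow to the right and rows downward; lengths in m; the calibration is good to about 2 mm. A picture is of the moment at which its call begins: read the wrist's pose just before it. get_calibration takes no time and is no camera call; for the wrist camera it gives the pose at the moment of the call.
- arm.sign_off(): hands the job in; it is judged then, once.
Trained networks look in the newest picture that a camera, given by its name, has taken for a name from the list of things; names that differ only in an ending like _2 or _b are one class to them, and where a whole thing is asked for, a point or a joint stands for the part that bears it (a point fixed in the world has none). Each returns a list of dicts, best first, with "conf" (0 to 1); they miss things now and then, are a little off and sometimes report something else, mostly with a low value. They report only what shows in the picture. A call takes as long as a camera call. They do not tell look-alikes from the thing itself.
- cams.look_for(camera, thing): "box" ([left, top, right, bottom] in pixels, round what is visible of it).
- cams.place_of(camera, thing): "uv" ([column, row] in pixels: a listed point, or the origin of a listed thing).
The state is a dict: "time_s": time; "joint_pos": joint angles; "joint_velocities": joint speeds; "effort": joint torques, N m; "position": TCP position; "tcp_rot": TCP orientation; "force": force on the tool from outside, world axes, zero at the start; "wrist_torque": the same for the moment, N m; "grip_width": opening from 0.0 (shut) to 1.0 (fully open); "gripper_force": force on a finger pad.
Only numpy, scipy, OpenCV 4.12 (cv2) and the standard library are available. Lean on these libraries where they do the work, as an engineer would, in place of code of your own. Each camera call takes 0.05 s, during which the arm holds its last target. There are 200 camera calls.

## Task

Make up the assay kit in the white tray: stand each of the three amber bottles upright inside the collar of its cap's colour, and set the loose green-tabbed cartridge upright, fully down, into the gap between the packed cartridges in the grey rack without shifting the rack. Leave the white bottle and the orange-tabbed cartridge standing where they are.

Things in the scene. Friction and masses are not known exactly. Their poses are not given: they have to be found in the camera images.
- bottle_red: Amber-brown reagent bottle with a red screw cap, one of the three of the kit: loose, upright, round. Body 38 mm in diameter up to 46 mm high, then a short shoulder, then a cap 30 mm in diameter from 51 to 70 mm high; 70 mm high in all, about 90 g. Origin: centre of its underside, z up.
- bottle_yellow: Amber-brown reagent bottle with a yellow screw cap, one of the three of the kit: loose, upright, round. Body 38 mm in diameter up to 46 mm high, then a short shoulder, then a cap 30 mm in diameter from 51 to 70 mm high; 70 mm high in all, about 90 g. Origin: centre of its underside, z up.
- bottle_blue: Amber-brown reagent bottle with a blue screw cap, one of the three of the kit: loose, upright, round. Body 38 mm in diameter up to 46 mm high, then a short shoulder, then a cap 30 mm in diameter from 51 to 70 mm high; 70 mm high in all, about 90 g. Origin: centre of its underside, z up.
- cartridge: Loose cartridge with a GREEN tab, standing upright on the bench; it belongs in the rack's gap. Body a white block 20 mm thick (x) by 56 mm long (y) by 40 mm high; on top of it, centred, a green grip tab 14 mm (x) by 30 mm (y) that rises to 70 mm above the underside. About 70 g. Origin: centre of its underside, z up. The two ways round are alike.
- collar_red: Red ring fixed on the floor of the white tray, place of the red-capped amber bottle: inner diameter 52, outer 62, 10 mm high; the bottle stands inside it on the tray floor. Origin: centre of its underside, on the tray floor, 4 mm above the bench. The 3 collars are in a row, 67 mm apart, along the rack's y axis. Tray fixed, 150 x 300 mm, rim 20 mm high.
- collar_yellow: Yellow ring fixed on the floor of the white tray, place of the yellow-capped amber bottle: inner diameter 52, outer 62, 10 mm high; the bottle stands inside it on the tray floor. Origin: centre of its underside, on the tray floor, 4 mm above the bench. The 3 collars are in a row, 67 mm apart, along the rack's y axis. Tray fixed, 150 x 300 mm, rim 20 mm high.
- collar_blue: Blue ring fixed on the floor of the white tray, place of the blue-capped amber bottle: inner diameter 52, outer 62, 10 mm high; the bottle stands inside it on the tray floor. Origin: centre of its underside, on the tray floor, 4 mm above the bench. The 3 collars are in a row, 67 mm apart, along the rack's y axis. Tray fixed, 150 x 300 mm, rim 20 mm high.
- rack: Grey rack 116 (x) by 74 mm (y), 0.7 kg, loose in the tray; 4 clipped-in green-tabbed cartridges side by side along x, long sides along y, two on each side of the gap. Gap 28.6 mm wide (x), 66 long (y) between lips 16 mm high. Origin: centre of underside, below the gap's middle; z up. Gap floor is 6 mm above it, shoulders 46, tab tops 76; nearest tabs begin 17 mm from the gap's middle.
- white_bottle: Look-alike that stays where it is: a WHITE bottle with a red cap that has a white dot on top; otherwise the same shape and size as the amber bottles. Origin: centre of its underside.
- orange_cartridge: Look-alike that stays where it is: a loose cartridge with an ORANGE tab, otherwise the same as the green-tabbed one. Origin: centre of its underside.
Not all that is in view belongs to the job. Leave any pink look-alike of the bottle_blue alone. What is shaped like the bottle_yellow but purple is not meant.

How it is judged:
At the end, for the whole second after the job is handed in: Amber bottles upright (0.1 rad), at rest on the tray floor, within 10 mm of the middle of their colour's collar; green cartridge upright (0.12), at rest on the gap's floor (8 mm across, 10 along, 4 in height, 0.3 rad); rack within 12 mm of its start, level (0.05); look-alikes upright within 25 mm (horizontal distance between bottle_red and collar_red below 0.01 m and z of bottle_red in the frame of collar_red between -0.004 and 0.004 m and angle between each of bottle_red, bottle_yellow, bottle_blue, white_bottle, orange_cartridge's own z axis and vertical below 0.1 rad and linear speed of each of bottle_red, bottle_yellow, bottle_blue, cartridge below 0.02 m/s and horizontal distance between bottle_yellow and collar_yellow below 0.01 m and z of bottle_yellow in the frame of collar_yellow between -0.004 and 0.004 m and horizontal distance between bottle_blue and collar_blue below 0.01 m and z of bottle_blue in the frame of collar_blue between -0.004 and 0.004 m and x of cartridge in the frame of rack between -0.008 and 0.008 m and y of cartridge in the frame of rack between -0.01 and 0.01 m and z of cartridge in the frame of rack between 0.002 and 0.01 m and angle between the y axis of cartridge and the y axis of rack, either way round below 0.3 rad and angle between cartridge's own z axis and vertical below 0.12 rad and distance of each of white_bottle, orange_cartridge from where it was at the start of the episode below 0.025 m and distance of rack from where it was at the start of the episode below 0.012 m and angle between rack's own z axis and vertical below 0.05 rad); the robot touches nothing.
It fails at once if the rack with its packed cartridges is pushed more than 12 mm from its place or tipped by more than 10 degrees (distance of rack from where it was at the start of the episode above 0.012 m or angle between rack's own z axis and vertical above 0.175 rad).
It fails at once if the white bottle is moved more than 25 mm or knocked over (distance of white_bottle from where it was at the start of the episode above 0.025 m or angle between white_bottle's own z axis and vertical above 0.4 rad).
It fails at once if the orange-tabbed cartridge is moved more than 25 mm or knocked over (distance of orange_cartridge from where it was at the start of the episode above 0.025 m or angle between orange_cartridge's own z axis and vertical above 0.4 rad).
It also fails if it takes over 128 s, if anything falls off the work surface, if the arm or the gripper's body presses on something with over 40 N, if the wrist force passes 120 N, or if a joint passes its speed limit or range.

## Working session

There is one attempt and no reset: what is moved stays moved. The work goes in short steps, Python scripts to look and compute and a tool call to move; the robot and the scene stay as the last step left them, time stands still between calls to the robot, and variables do not carry over. Pictures are saved under pics/ and viewed, at most 14 in all, crops included, and the job is handed in when it is done.

Besides the shell and the picture viewer there is one more tool, called as name(argument=value, ...) on one line, values as JSON. move_arm: Moves the arm, as the interface text tells. Its arguments: {"type":"object","properties":{"xyz":{"type":"array","items":{"type":"array","items":{"type":"number"}}},"turn":{"type":"array","items":{"type":"array","items":{"type":"number"}}},"grip":{"type":"array","items":{"type":"number"}},"force":{"type":"number"}},"required":["xyz","turn","grip"]}

```bash
mkdir -p pics
cat > h.py <<'E'
import numpy as np, cv2
from cell import arm, cams
from scipy.spatial.transform import Rotation as R
def cloud(c, depth):
    k=cams.get_calibration(c); K=np.array(k["K"]); T=np.array(k["extrinsics"])
    v,u=np.mgrid[:depth.shape[0],:depth.shape[1]]
    P=np.stack([(u-K[0,2])/K[0,0]*depth,(v-K[1,2])/K[1,1]*depth,depth],-1)
    return P@T[:3,:3].T+T[:3,3]
def shot(c,name=None):
    im,d=cams.grab_frame(c); P=cloud(c,d)
    P[d==0]=np.nan
    if name: cv2.imwrite(f"pics/{name}.png",im[...,::-1]); np.savez(f"pics/{name}.npz",im=im,P=P)
    return im,d,P
E
python3 - <<'E'
from h import *
s=arm.state(); print({k:np.round(v,3) for k,v in s.items()}, arm.tcp_to_grasp)
for c in("top","side"):
    im,d,P=shot(c,c+"0"); print(c,np.round(cams.get_calibration(c)["extrinsics"],3).tolist(),np.round(cams.get_calibration(c)["K"],0).tolist())
    for t in("bottle_red","bottle_yellow","bottle_blue","cartridge","collar_red","collar_yellow","collar_blue","rack","white_bottle","orange_cartridge"):
        for r in cams.look_for(c,t)[:4]:
            b=np.array(r["box"]).astype(int); q=P[b[1]:b[3],b[0]:b[2]].reshape(-1,3)
            u,v=(b[0]+b[2])//2,(b[1]+b[3])//2
            print(t,round(r["conf"],2),b,np.round(P[v,u],3))
a=cv2.imread("pics/top0.png");b=cv2.imread("pics/side0.png")
cv2.imwrite("pics/top0b.png",cv2.resize(a,(800,600)));cv2.imwrite("pics/side0b.png",cv2.resize(b,(800,600)))
E
```

```text
{'time_s': np.float64(0.0), 'joint_pos': array([-1.32 ,  0.537, -0.004,  1.539,  0.003,  1.067, -0.071]), 'joint_velocities': array([-0.   , -0.   , -0.   , -0.   ,  0.   , -0.   ,  0.001]), 'effort': array([-0.0000e+00, -5.8341e+01,  1.0490e+00, -2.5910e+01,  1.2000e-02,
        1.0000e-02,  0.0000e+00]), 'position': array([0.202, 0.617, 0.23 ]), 'tcp_rot': array([-0.   ,  0.158,  0.987, -0.001]), 'force': array([ 0.502,  0.085, -0.187]), 'wrist_torque': array([ 0.012, -0.012, -0.003]), 'gripper_force': np.float64(0.0), 'grip_width': np.float64(0.999)} 0.0187
top [[0.021, -0.991, 0.132, 0.396], [-1.0, -0.022, -0.007, -0.052], [0.01, -0.132, -0.991, 0.905], [0.0, 0.0, 0.0, 1.0]] [[383.0, 0.0, 257.0], [0.0, 383.0, 193.0], [0.0, 0.0, 1.0]]
bottle_red 0.64 [315 209 332 224] [ 0.459 -0.203  0.07 ]
bottle_yellow 0.81 [399 141 425 162] [ 0.61  -0.405  0.065]
bottle_yellow 0.66 [312 163 333 183] [ 0.554 -0.201  0.072]
bottle_yellow 0.59 [ 80 162 123 218] [0.513 0.307 0.012]
bottle_blue 0.89 [360 216 382 231] [ 0.446 -0.307  0.074]
bottle_blue 0.7 [398 201 426 218] [ 0.479 -0.398  0.07 ]
car
[... 737 characters left out ...]
   0.048]
bottle_yellow 0.65 [242 153 256 184] [ 0.565 -0.186  0.043]
bottle_yellow 0.65 [232 127 244 147] [ 0.611 -0.404  0.037]
bottle_blue 0.58 [272 126 283 150] [ 0.485 -0.396  0.036]
bottle_blue 0.53 [281 137 297 161] [ 0.451 -0.296  0.046]
cartridge 0.64 [239 137 252 162] [ 0.583 -0.312  0.039]
collar_red 0.76 [258 279 288 309] [0.503 0.224 0.003]
collar_yellow 0.54 [262 233 294 258] [0.491 0.085 0.002]
collar_blue 0.67 [260 255 291 284] [0.499 0.161 0.005]
rack 0.83 [232 292 305 353] [0.512 0.292 0.01 ]
white_bottle 0.85 [234 172 249 202] [ 0.58  -0.08   0.048]
orange_cartridge 0.85 [287 177 298 210] [ 0.454 -0.067  0.038]
orange_cartridge 0.68 [240 155 256 182] [ 0.568 -0.186  0.043]
```

View pics/top0b.png

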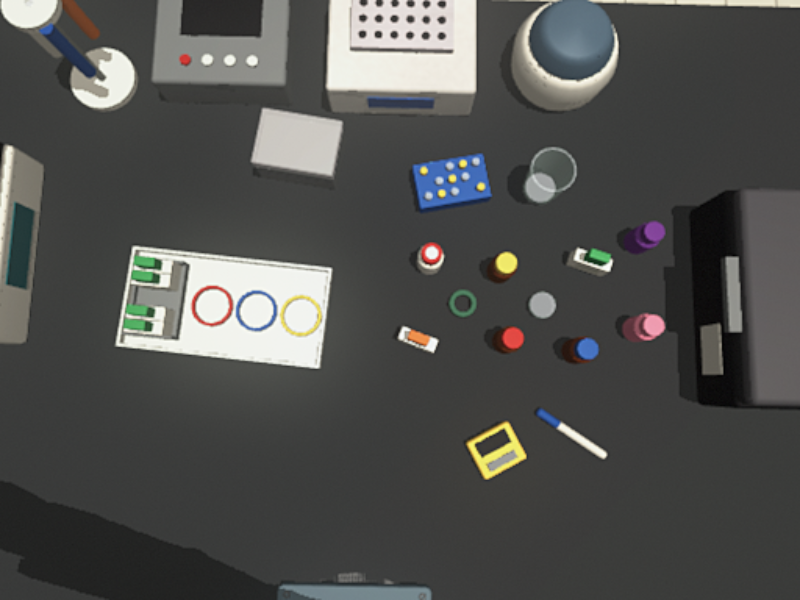

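View pics/side0b.png

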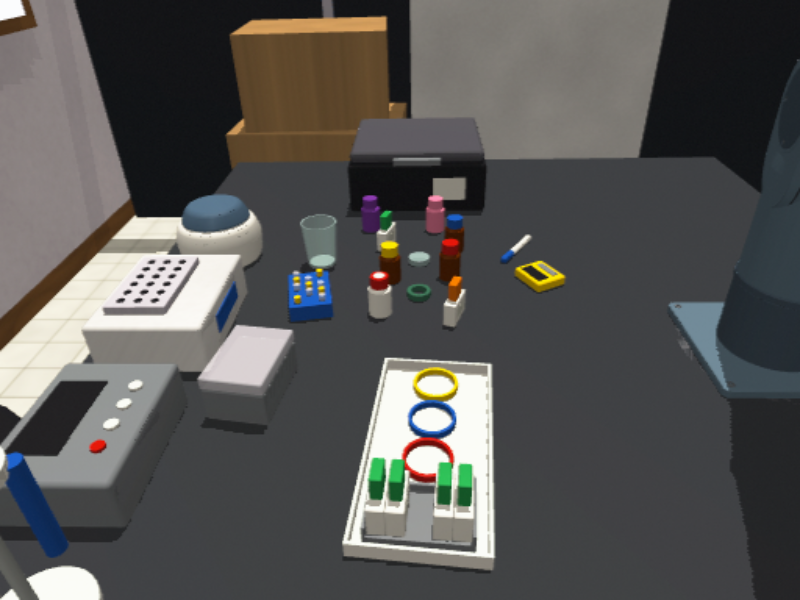

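```bash
cat > seg.py <<'E'
from h import *
def mask(im,col):
    h,s,v=cv2.split(cv2.cvtColor(im,cv2.COLOR_RGB2HSV)); h=h.astype(int)
    H={"red":(h<8)|(h>173),"orange":(h>7)&(h<16),"yellow":(h>20)&(h<33),"blue":(h>100)&(h<125),"green":(h>50)&(h<80)}[col]
    return H&(s>130)&(v>60)
E
python3 - <<'E'
from seg import *
for c in("top","side"):
    z=np.load(f"pics/{c}0.npz"); im,P=z["im"],z["P"]
    for col in("red","yellow","blue","green","orange"):
        m=mask(im,col)&(P[...,0]>.3)&(P[...,0]<.72)&(np.abs(P[...,1])<.5)
        n,l,st,ce=cv2.connectedComponentsWithStats(m.astype(np.uint8))
        for i in range(1,n):
            if st[i,4]<12: continue
            p=P[l==i]; p=p[~np.isnan(p).any(1)]; lo,hi=np.percentile(p,[3,97],0)
            zt=np.percentile(p[:,2],90); t=p[p[:,2]>zt-.008]
            r=cv2.minAreaRect((t[:,:2]*1000).astype(np.float32))
            (cx,cy),rad=cv2.minEnclosingCircle((p[:,:2]*1000).astype(np.float32))
            print(c,col,np.round(ce[i]),st[i,4],"mid",np.round((lo+hi)/2,3),"ztop",round(zt,3),"topmean",np.round(t.mean(0),3),"rect",np.round(r[0]),np.round(r[1]),round(r[2]),"circ",round(cx),round(cy),round(rad))
im=cv2.imread("pics/top0.png"); cv2.imwrite("pics/crop0.png",cv2.resize(im[140:245,240:435],(780,420),interpolation=2))
E
```

```text
top red [276. 162.] 82 mid [ 0.586 -0.099  0.037] ztop 0.072 topmean [ 0.576 -0.098  0.071] rect [577. -99.] [28. 27.] 1 circ 586 -101 24
top red [135. 195.] 129 mid [0.503 0.225 0.014] ztop 0.017 topmean [0.503 0.226 0.015] rect [503. 225.] [60. 58.] 72 circ 503 227 32
top red [328. 216.] 168 mid [ 0.46  -0.214  0.061] ztop 0.073 topmean [ 0.459 -0.214  0.071] rect [ 458. -214.] [27. 28.] 88 circ 464 -219 21
top yellow [271. 109.] 16 mid [ 0.711 -0.086  0.038] ztop 0.039 topmean [ 0.71  -0.086  0.038] rect [711. -86.] [10.  7.] 1 circ 711 -87 5
top yellow [289. 114.] 16 mid [ 0.699 -0.128  0.038] ztop 0.041 topmean [ 0.699 -0.129  0.039] rect [ 699. -128.] [11.  7.] 2 circ 699 -129 5
top yellow [307. 119.] 17 mid [ 0.689 -0.172  0.034] ztop 0.04 topmean [ 0.687 -0.172  0.039] rect [ 687. -173.] [7. 8.] 88 circ 690 -172 7
top yellow [282. 124.] 16 mid [ 0.676 -0.113  0.035] ztop 0.041 topmean [ 0.675 -0.114  0.039] rect [ 675. -114.] [6. 8.] 52 circ 677 -112 6
top yellow [324. 168.] 158 mid [ 0.573 -0.205  0.038] ztop 0.073 topmean [ 0.565 -0.205  0.071] rect [ 566. -205.] [27. 28.] 
[... 4370 characters left out ...]
[297. 310.] 207 mid [0.466 0.313 0.067] ztop 0.08 topmean [0.466 0.315 0.078] rect [466. 312.] [31. 11.] 86 circ 465 312 16
side orange [291. 147.] 25 mid [ 0.446 -0.308  0.047] ztop 0.049 topmean [ 0.446 -0.305  0.047] rect [ 447. -308.] [19. 34.] 80 circ 446 -315 17
side orange [288. 164.] 34 mid [ 0.458 -0.206  0.047] ztop 0.049 topmean [ 0.458 -0.202  0.047] rect [ 459. -206.] [21. 36.] 87 circ 459 -211 19
side orange [249. 166.] 35 mid [ 0.566 -0.197  0.047] ztop 0.05 topmean [ 0.566 -0.193  0.047] rect [ 566. -195.] [24. 34.] 89 circ 566 -201 18
side orange [291. 185.] 98 mid [ 0.452 -0.131  0.035] ztop 0.069 topmean [ 0.458 -0.074  0.066] rect [458. -79.] [29. 13.] 70 circ 448 -136 74
```

View pics/crop0.png

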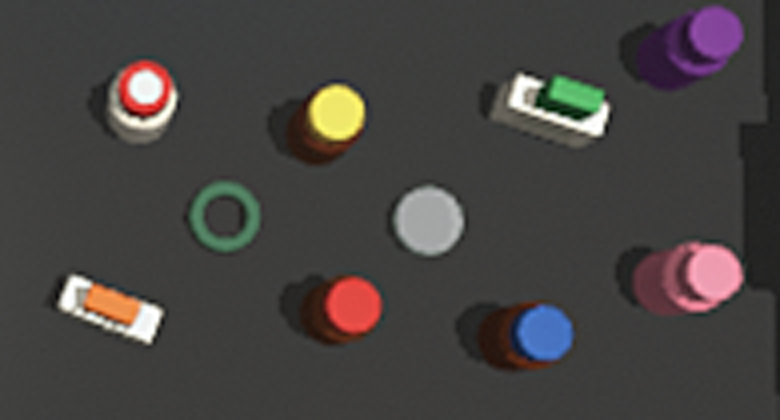

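The top crop shows these candidates, given as top-image pixels:
- **Amber bottles:** yellow (324,168), red (328,216) and blue (376,223) have amber bodies and matching caps, so they are the kit.
- **Bottle look-alikes:** white bottle with a dot (276,162), purple (~415,150) and pink (~415,210). I leave these alone.
- **Cartridges:** green-tabbed (384,163) is the one to move. Orange-tabbed (267,216) stays.

The top and side views agree to about 3 mm, and the heights match the text.

```bash
cat > to.py <<'E'
# usage: to.py x y z yaw_of_tool_y_deg -> shift mm, turn about z deg
import sys
from h import *
def rel(x,y,z,yaw):
    s=arm.state(); q=np.array(s["tcp_rot"]); r=R.from_quat(np.r_[q[1:],q[0]])
    a=np.radians(yaw); yt=np.array([np.cos(a),np.sin(a),0]); zt=np.array([0,0,-1.]); 
    t=R.from_matrix(np.stack([np.cross(yt,zt),yt,zt],1))
    print("shift",np.round(r.inv().apply(np.array([x,y,z])-s["position"])*1000),"turn",np.round((r.inv()*t).as_rotvec(degrees=True),1),"pos",np.round(s["position"],3),"t",round(float(s["time_s"]),2))
if __name__=="__main__": rel(*map(float,sys.argv[1:5]))
E
python3 to.py .5 .15 .24 72.5
```

```text
shift [-428. -352.   -9.] turn [ 0.  -0.  -0.6] pos [0.202 0.618 0.231] t 1.1
```

move_arm(xyz=[[-413,-303,0],[-413,-303,0],[-413,-303,0],[-413,-303,0],[-413,-303,0],[-413,-303,0],[-413,-303,0],[-413,-303,0]], turn=[[0,0,0],[0,0,0],[0,0,0],[0,0,0],[0,0,0],[0,0,0],[0,0,0],[0,0,0]], grip=[0.65,0.65,0.65,0.65,0.65,0.65,0.65,0.65])

```text
time_s: 1.77
position: [0.3974, 0.3448, 0.2316]
tcp_rot: [0.0, 0.158, 0.987, 0.0]
force: [1.1, -0.2, 1.1]
grip_width: 0.652
gripper_force: 0.0
```

```bash
python3 to.py .579 -.335 .2 72.5; python3 to.py .52 -.1 .23 72.5
```

```text
shift [-384. -589.   31.] turn [ 0.   0.  -0.6] pos [0.397 0.345 0.232] t 1.77
shift [-255. -385.    1.] turn [ 0.   0.  -0.6] pos [0.397 0.345 0.232] t 1.77
```

move_arm(xyz=[[-255,-385,0],[-255,-385,0],[-255,-385,0],[-255,-385,0],[-255,-385,0],[-255,-385,0],[-255,-385,0],[-255,-385,0]], turn=[[0,0,-0.6],[0,0,-0.6],[0,0,-0.6],[0,0,-0.6],[0,0,-0.6],[0,0,-0.6],[0,0,-0.6],[0,0,-0.6]], grip=[0.65,0.65,0.65,0.65,0.65,0.65,0.65,0.65])

```text
time_s: 2.43
position: [0.4851, 0.0232, 0.2317]
tcp_rot: [0.0, 0.152, 0.988, 0.0]
force: [0.6, 0.1, -0.7]
grip_width: 0.651
gripper_force: 0.0
```

```bash
python3 to.py .579 -.335 .2 72.5
```

```text
shift [-197. -313.   32.] turn [ 0.  0. -0.] pos [0.485 0.023 0.232] t 2.43
```

move_arm(xyz=[[-197,-313,32],[-197,-313,32],[-197,-313,32],[-197,-313,32],[-197,-313,32],[-197,-313,32],[-197,-313,32],[-197,-313,32]], turn=[[0,0,0],[0,0,0],[0,0,0],[0,0,0],[0,0,0],[0,0,0],[0,0,0],[0,0,0]], grip=[0.65,0.65,0.65,0.65,0.65,0.65,0.65,0.65])

```text
time_s: 3.1
position: [0.569, -0.2981, 0.2024]
tcp_rot: [0.0, 0.152, 0.988, 0.0]
force: [1.6, 0.7, -0.2]
grip_width: 0.647
gripper_force: 0.0
```

move_arm(xyz=[[-25,-39,4],[-25,-39,4],[-25,-39,4]], turn=[[0,0,0],[0,0,0],[0,0,0]], grip=[0.65,0.65,0.65])

```text
time_s: 3.35
position: [0.5797, -0.3447, 0.1979]
tcp_rot: [-0.0, 0.155, 0.988, -0.001]
force: [-0.5, -0.0, -0.6]
grip_width: 0.65
gripper_force: 0.0
```

```bash
cat > wr.py <<'E'
import sys
from seg import *
name,cols=sys.argv[1],sys.argv[2:]
im,d,P=shot("wrist",name)
for col in cols:
    m=mask(im,col)&(P[...,2]>.006); n,l,st,ce=cv2.connectedComponentsWithStats(m.astype(np.uint8))
    for i in range(1,n):
        if st[i,4]<150: continue
        p=P[l==i]; p=p[~np.isnan(p).any(1)]; 
        if len(p)<50: continue
        zt=np.percentile(p[:,2],90); t=p[np.abs(p[:,2]-zt)<.005]
        r=cv2.minAreaRect((t[:,:2]*1000).astype(np.float32))
        print(col,np.round(ce[i]),st[i,4],"ztop",round(zt,3),"rect",np.round(r[0]),np.round(r[1]),round(r[2],1))
E
python3 to.py .579 -.335 .2 72.5;python3 wr.py w1 green
```

```text
shift [ 4.  9. -2.] turn [-0.1 -0.  -0.3] pos [ 0.58  -0.345  0.198] t 3.35
green [262. 181.] 465 ztop 0.07 rect [ 579. -335.] [29. 14.] 72.6
```

View pics/w1.png

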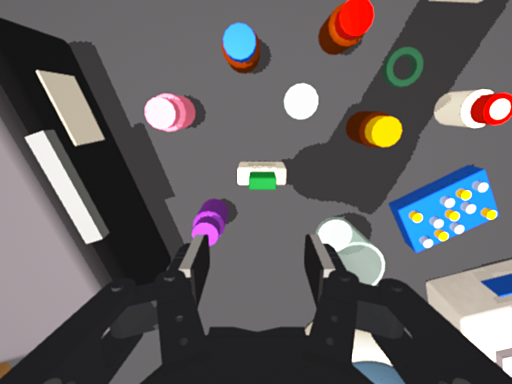

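The wrist view shows the green tab at (262,181), with purple (210,222) clear of the left finger. The tab measures (0.579, -0.335), top at 0.070, yaw 72.6°, which matches the first measurement, so I go down.

move_arm(xyz=[[4,9,40],[4,9,80],[4,9,120],[4,9,145],[4,9,155],[4,9,155],[4,9,155]], turn=[[0,0,0],[0,0,0],[0,0,0],[0,0,0],[0,0,0],[0,0,0],[0,0,0]], grip=[0.65,0.65,0.65,0.65,0.65,0.65,0.65])

```text
time_s: 3.98
position: [0.5807, -0.3303, 0.0448]
tcp_rot: [0.001, 0.152, 0.988, 0.0]
force: [-0.1, -0.0, 0.5]
grip_width: 0.648
gripper_force: 0.0
```

move_arm(xyz=[[0,0,0],[0,0,0],[0,0,0],[0,0,0],[0,0,0],[0,0,0],[0,0,0],[0,0,0]], turn=[[0,0,0],[0,0,0],[0,0,0],[0,0,0],[0,0,0],[0,0,0],[0,0,0],[0,0,0]], grip=[0.1,0.1,0.1,0.1,0.1,0.1,0.1,0.1], force=40)

```text
time_s: 4.65
position: [0.5814, -0.3321, 0.0462]
tcp_rot: [0.002, 0.153, 0.988, -0.001]
force: [-1.6, -0.6, 8.4]
grip_width: 0.338
gripper_force: 40.5
```

move_arm(xyz=[[0,0,-20],[0,0,-60],[0,0,-100],[0,0,-140],[0,0,-160],[0,0,-160],[0,0,-160]], turn=[[0,0,0],[0,0,0],[0,0,0],[0,0,0],[0,0,0],[0,0,0],[0,0,0]], grip=[0.1,0.1,0.1,0.1,0.1,0.1,0.1])

```text
time_s: 5.23
position: [0.5805, -0.3315, 0.2056]
tcp_rot: [0.002, 0.153, 0.988, -0.0]
force: [0.2, 0.8, -0.7]
grip_width: 0.346
gripper_force: 39.8
```

```bash
python3 wr.py w2 green
python3 - <<'E'
from h import *
z=np.load("pics/w2.npz"); im,P=z["im"],z["P"]; s=arm.state(); q=np.array(s["tcp_rot"]); r=R.from_quat(np.r_[q[1:],q[0]])
L=r.inv().apply((P-s["position"]).reshape(-1,3)).reshape(P.shape)*1000
# carried body: white pixels near the tool in tool frame
m=(im.min(2)>120)&(np.abs(L[...,0])<25)&(np.abs(L[...,1])<40)&(L[...,2]>-30)&(L[...,2]<60)
p=L[m]; print(len(p),np.round(np.percentile(p,[2,50,98],0)))
g=(im[...,1]>im[...,0]*1.5)&(im[...,1]>im[...,2]*1.5)&(np.abs(L[...,0])<25)&(np.abs(L[...,1])<40)&(np.abs(L[...,2])<60)
p=L[g]; print(len(p),np.round(np.percentile(p,[2,50,98],0)))
E
python3 to.py .505 .0 .23 85; python3 to.py .510 .308 .23 85
```

```text
green [257. 256.] 2513 ztop 0.227 rect [ 579. -330.] [29. 15.] 72.0
2818 [[  4. -26. -27.]
 [ 10.   1.  12.]
 [ 12.  27.  42.]]
2539 [[ -5. -14. -24.]
 [  7.   1. -22.]
 [  8.  15.   3.]]
shift [171. 293. -26.] turn [  0.    0.  -12.5] pos [ 0.58  -0.331  0.204] t 5.28
shift [259. 588. -26.] turn [  0.    0.  -12.5] pos [ 0.58  -0.331  0.204] t 5.28
```

View pics/w2.png

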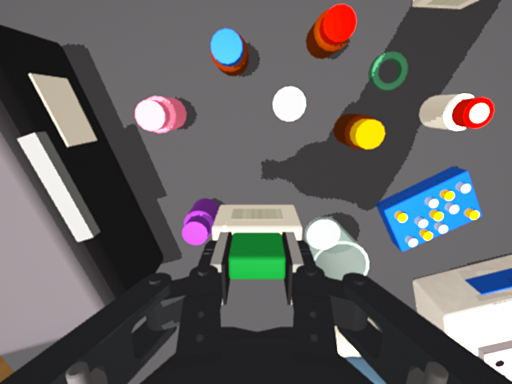

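The cartridge is held straight: the tab sits +1.5 mm along tool x, with its underside 46 mm below the TCP.

move_arm(xyz=[[171,293,-26],[171,293,-26],[171,293,-26],[171,293,-26],[171,293,-26],[171,293,-26],[171,293,-26],[171,293,-26]], turn=[[0,0,-12.5],[0,0,-12.5],[0,0,-12.5],[0,0,-12.5],[0,0,-12.5],[0,0,-12.5],[0,0,-12.5],[0,0,-12.5]], grip=[0.1,0.1,0.1,0.1,0.1,0.1,0.1,0.1])

```text
time_s: 5.95
position: [0.5044, -0.005, 0.2276]
tcp_rot: [-0.002, 0.044, 0.999, -0.0]
force: [1.8, 0.2, -0.4]
grip_width: 0.342
gripper_force: 39.9
```

```bash
python3 to.py .5115 .308 .23 85
```

```text
shift [ 20. 312.  -2.] turn [-0.  -0.2 -0. ] pos [ 0.504 -0.005  0.228] t 5.95
```

move_arm(xyz=[[20,312,-2],[20,312,-2],[20,312,-2],[20,312,-2],[20,312,-2],[20,312,-2],[20,312,-2],[20,312,-2]], turn=[[0,0,0],[0,0,0],[0,0,0],[0,0,0],[0,0,0],[0,0,0],[0,0,0],[0,0,0]], grip=[0.1,0.1,0.1,0.1,0.1,0.1,0.1,0.1])

```text
time_s: 6.62
position: [0.5113, 0.3118, 0.2291]
tcp_rot: [-0.002, 0.041, 0.999, 0.001]
force: [0.3, 1.0, -0.4]
grip_width: 0.343
gripper_force: 39.9
```

move_arm(xyz=[[0,0,0],[0,0,0],[0,0,0]], turn=[[0,0,0],[0,0,0],[0,0,0]], grip=[0.1,0.1,0.1])

```text
time_s: 6.87
position: [0.5135, 0.304, 0.2295]
tcp_rot: [-0.001, 0.044, 0.999, -0.001]
force: [-0.3, -1.8, -1.1]
grip_width: 0.344
gripper_force: 39.9
```

```bash
python3 to.py .5115 .308 .16 85; python3 wr.py w3 green red
python3 - <<'E'
from seg import *
im,d,P=shot("side","s3")
m=mask(im,"green")&(P[...,1]>.2); n,l,st,ce=cv2.connectedComponentsWithStats(m.astype(np.uint8))
for i in range(1,n):
    if st[i,4]>60:
        p=P[l==i]; p=p[~np.isnan(p).any(1)]; zt=np.percentile(p[:,2],90); t=p[p[:,2]>zt-.006]; r=cv2.minAreaRect((t[:,:2]*1000).astype(np.float32)); print(np.round(ce[i]),zt.round(3),np.round(r[0]),np.round(r[1]),round(r[2],1))
E
```

```text
shift [ 2.  4. 70.] turn [-0.2 -0.1 -0.1] pos [0.514 0.304 0.23 ] t 6.87
green [259. 136.] 333 ztop 0.081 rect [466. 311.] [28. 13.] 85.9
green [259. 155.] 321 ztop 0.081 rect [486. 309.] [27. 13.] 85.2
green [259. 197.] 288 ztop 0.081 rect [534. 305.] [27. 13.] 84.4
green [256. 267.] 1278 ztop 0.254 rect [513. 304.] [29. 14.] 85.1
red [200. 164.] 446 ztop 0.015 rect [502. 227.] [60. 60.] 20.9
[241. 306.] 0.08 [554. 305.] [30. 12.] 85.9
[254. 306.] 0.08 [534. 306.] [31. 12.] 86.0
[284. 308.] 0.08 [486. 311.] [30. 11.] 87.9
[297. 310.] 0.08 [466. 312.] [30. 11.] 86.1
```

View pics/w3.png

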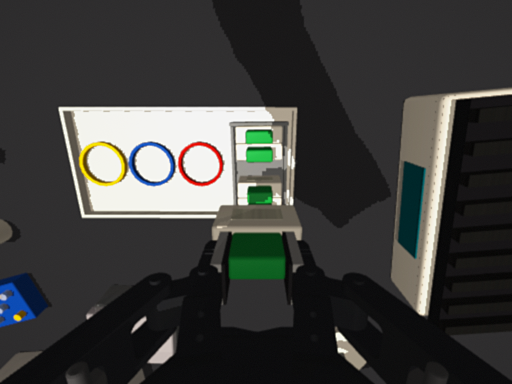

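The wrist view shows the gap between the tabs at (259,155) and (259,197). The gap's middle is (0.510, 0.307) and the carried tab is at (0.513, 0.304), so I correct by about 3 mm in each axis and go down to just above the tabs.

move_arm(xyz=[[3,3,30],[3,3,60],[3,3,90],[3,3,95],[3,3,95],[3,3,95],[3,3,95]], turn=[[0,0,0],[0,0,0],[0,0,0],[0,0,0],[0,0,0],[0,0,0],[0,0,0]], grip=[0.1,0.1,0.1,0.1,0.1,0.1,0.1])

```text
time_s: 7.55
position: [0.5128, 0.3092, 0.1381]
tcp_rot: [0.001, 0.044, 0.999, 0.001]
force: [-0.0, 0.1, -1.1]
grip_width: 0.341
gripper_force: 39.9
```

```bash
python3 to.py .510 .307 .056 85; python3 wr.py w4 green
python3 - <<'E'
import cv2
im=cv2.imread("pics/w4.png"); cv2.imwrite("pics/w4c.png",cv2.resize(im[60:300,160:360],(500,600)))
E
```

```text
shift [ 3. -3. 82.] turn [ 0.1  0.2 -0.1] pos [0.513 0.309 0.138] t 7.55
green [252. 151.] 669 ztop 0.08 rect [465. 311.] [28. 13.] 84.8
green [253. 177.] 659 ztop 0.08 rect [485. 310.] [28. 14.] 84.9
green [256. 267.] 1275 ztop 0.162 rect [512. 310.] [29. 15.] 85.5
```

View pics/w4c.png

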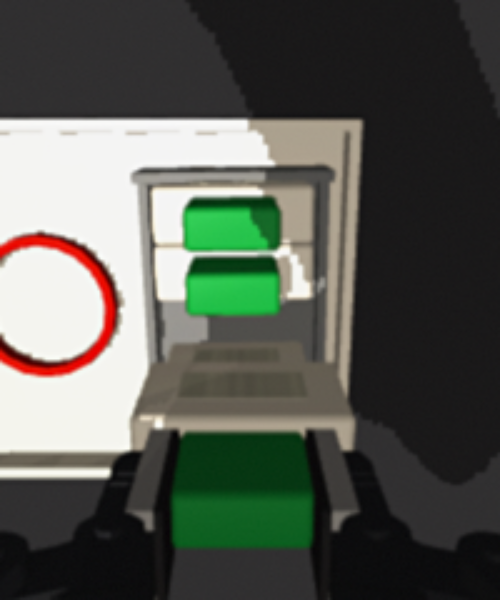

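move_arm(xyz=[[2.5,-2,0],[2.5,-2,15],[2.5,-2,28],[2.5,-2,28],[2.5,-2,28]], turn=[[0,0,0],[0,0,0],[0,0,0],[0,0,0],[0,0,0]], grip=[0.1,0.1,0.1,0.1,0.1])

```text
time_s: 8.02
position: [0.5081, 0.3068, 0.1076]
tcp_rot: [-0.001, 0.044, 0.999, -0.001]
force: [0.6, 0.7, -0.3]
grip_width: 0.342
gripper_force: 39.9
```

```bash
python3 to.py .5105 .3075 .056 85; python3 wr.py w5 green
```

```text
shift [-2.  1. 52.] turn [-0.1 -0.1 -0. ] pos [0.508 0.307 0.108] t 8.02
green [256. 166.] 949 ztop 0.081 rect [466. 311.] [29. 14.] 83.9
green [256. 195.] 842 ztop 0.081 rect [486. 310.] [29. 14.] 85.5
green [257. 271.] 1706 ztop 0.132 rect [508. 308.] [29. 14.] 85.3
```

move_arm(xyz=[[-1.5,0,4],[-1.5,0,12],[-1.5,0,20],[-1.5,0,26],[-1.5,0,26],[-1.5,0,26]], turn=[[0,0,0],[0,0,0],[0,0,0],[0,0,0],[0,0,0],[0,0,0]], grip=[0.1,0.1,0.1,0.1,0.1,0.1])

```text
time_s: 8.57
position: [0.5098, 0.3067, 0.0813]
tcp_rot: [-0.001, 0.044, 0.999, -0.0]
force: [0.2, 0.0, -0.1]
grip_width: 0.344
gripper_force: 39.9
```

```bash
python3 to.py .5105 .3075 .056 85; python3 wr.py w6 green
```

```text
shift [-1.  1. 25.] turn [-0.1 -0.1 -0. ] pos [0.51  0.307 0.081] t 8.57
green [255. 173.] 1289 ztop 0.081 rect [466. 311.] [29. 14.] 84.9
green [256. 206.] 1125 ztop 0.081 rect [486. 309.] [29. 14.] 84.6
green [257. 282.] 2543 ztop 0.106 rect [510. 308.] [29. 14.] 84.9
```

Centred in the gap with no contact force. I seat it now.

move_arm(xyz=[[0,0,8],[0,0,16],[0,0,21],[0,0,24],[0,0,25],[0,0,25]], turn=[[0,0,0],[0,0,0],[0,0,0],[0,0,0],[0,0,0],[0,0,0]], grip=[0.1,0.1,0.1,0.1,0.1,0.1])

```text
time_s: 9.12
position: [0.51, 0.3068, 0.0567]
tcp_rot: [-0.0, 0.044, 0.999, -0.0]
force: [0.8, -0.8, -0.3]
grip_width: 0.34
gripper_force: 40.0
```

```bash
python3 to.py .5105 .3075 .056 85; python3 wr.py w7 green
```

```text
shift [-0.  1.  1.] turn [-0.  -0.  -0.1] pos [0.51  0.307 0.057] t 9.12
green [255. 185.] 1776 ztop 0.08 rect [466. 311.] [29. 14.] 84.8
green [255. 223.] 1632 ztop 0.08 rect [486. 309.] [29. 14.] 85.2
green [257. 267.] 1319 ztop 0.081 rect [510. 308.] [29. 14.] 85.6
green [256. 310.] 1456 ztop 0.08 rect [539. 305.] [29. 24.] 85.1
```

move_arm(xyz=[[0,0,1],[0,0,1],[0,0,1],[0,0,1],[0,0,0],[0,0,-30],[0,0,-70],[0,0,-110]], turn=[[0,0,0],[0,0,0],[0,0,0],[0,0,0],[0,0,0],[0,0,0],[0,0,0],[0,0,0]], grip=[0.55,0.55,0.55,0.55,0.55,0.55,0.55,0.55])

```text
time_s: 9.83
position: [0.5093, 0.3064, 0.1676]
tcp_rot: [-0.001, 0.044, 0.999, -0.001]
force: [1.1, 0.6, 0.3]
grip_width: 0.552
gripper_force: 0.0
```

```bash
python3 wr.py w8 green; python3 to.py .566 -.204 .2 -5;python3 to.py .54 .03 .22 -5; python3 to.py .566 -.204 .2 175
```

```text
green [257. 149.] 507 ztop 0.089 rect [471. 315.] [28. 13.] 85.6
green [257. 172.] 486 ztop 0.089 rect [491. 313.] [29. 13.] 86.1
green [257. 198.] 453 ztop 0.089 rect [515. 311.] [28. 14.] 83.8
green [258. 223.] 430 ztop 0.09 rect [540. 309.] [28. 14.] 85.3
green [258. 242.] 420 ztop 0.09 rect [560. 308.] [29. 14.] 83.7
shift [ -97. -506.  -26.] turn [ 0.7  0.1 89.9] pos [0.514 0.309 0.177] t 9.88
shift [ -51. -275.  -45.] turn [ 0.7  0.1 89.9] pos [0.514 0.309 0.177] t 9.88
shift [ -97. -506.  -26.] turn [ -0.1   0.7 -90.1] pos [0.514 0.309 0.177] t 9.88
```

The cartridge is seated: all five tabs stand at the same height and are evenly spaced. Next I pick the yellow bottle with the fingers closing along world x.

move_arm(xyz=[[-5,-20,-25],[-97,-506,-45],[-97,-506,-45],[-97,-506,-45],[-97,-506,-45],[-97,-506,-45],[-97,-506,-45],[-97,-506,-45]], turn=[[0,0,90],[0,0,90],[0,0,90],[0,0,90],[0,0,90],[0,0,90],[0,0,90],[0,0,90]], grip=[0.8,0.8,0.8,0.8,0.8,0.8,0.8,0.8])

```text
time_s: 10.55
position: [0.5421, -0.0052, 0.2043]
tcp_rot: [0.0, 0.52, 0.854, 0.0]
force: [1.1, -0.3, -0.2]
grip_width: 0.8
gripper_force: 0.0
```

```bash
python3 to.py .566 -.204 .19 -5
```

```text
shift [-188.  -70.   14.] turn [ 0.1 -0.  32.3] pos [ 0.542 -0.005  0.204] t 10.55
```

move_arm(xyz=[[-188,-70,14],[-188,-70,14],[-188,-70,14],[-188,-70,14],[-188,-70,14],[-188,-70,14],[-188,-70,14],[-188,-70,14]], turn=[[0,0,32.3],[0,0,32.3],[0,0,32.3],[0,0,32.3],[0,0,32.3],[0,0,32.3],[0,0,32.3],[0,0,32.3]], grip=[0.8,0.8,0.8,0.8,0.8,0.8,0.8,0.8])

```text
time_s: 11.22
position: [0.5675, -0.2014, 0.1896]
tcp_rot: [-0.0, 0.735, 0.678, 0.0]
force: [0.6, 0.2, -0.7]
grip_width: 0.797
gripper_force: 0.0
```

```bash
python3 wr.py w9 yellow red blue; python3 to.py .566 -.204 .014 -5
```

```text
yellow [124.  70.] 474 ztop 0.071 rect [456. -81.] [28. 13.] 70.6
yellow [ 45. 187.] 1921 ztop 0.018 rect [ 300. -199.] [61. 70.] 28.6
yellow [256. 189.] 716 ztop 0.07 rect [ 566. -204.] [29. 29.] 71.0
red [259.  78.] 496 ztop 0.071 rect [577. -97.] [29. 28.] 85.5
red [158. 204.] 788 ztop 0.07 rect [ 460. -213.] [30. 29.] 76.8
red [207. 315.] 327 ztop 0.042 rect [ 480. -395.] [27.  7.] 5.3
blue [502.  33.] 1130 ztop 0.051 rect [812. -73.] [ 3. 48.] 0.3
blue [375.  95.] 3017 ztop 0.029 rect [ 699. -128.] [ 70. 110.] 11.4
blue [ 99. 240.] 251 ztop 0.013 rect [ 348. -275.] [36. 13.] 57.7
shift [ -4.  -1. 176.] turn [-0.  -0.1  0.5] pos [ 0.568 -0.201  0.19 ] t 11.27
```

move_arm(xyz=[[-4,0,40],[-4,-1,80],[-4,-1,120],[-4,-1,155],[-4,-1,169],[-4,-1,169],[-4,-1,169]], turn=[[0,0,0],[0,0,0],[0,0,0],[0,0,0],[0,0,0],[0,0,0],[0,0,0]], grip=[0.8,0.8,0.8,0.8,0.8,0.8,0.8])

```text
time_s: 11.85
position: [0.5667, -0.2056, 0.0216]
tcp_rot: [0.0, 0.735, 0.678, 0.0]
force: [1.1, -0.4, 0.7]
grip_width: 0.802
gripper_force: 0.0
```

move_arm(xyz=[[0,0,0],[0,0,0],[0,0,0],[0,0,0],[0,0,0],[0,0,0]], turn=[[0,0,0],[0,0,0],[0,0,0],[0,0,0],[0,0,0],[0,0,0]], grip=[0.2,0.2,0.2,0.2,0.2,0.2], force=40)

```text
time_s: 12.35
position: [0.5677, -0.2067, 0.0232]
tcp_rot: [0.001, 0.735, 0.678, 0.001]
force: [-1.4, 1.1, 8.1]
grip_width: 0.427
gripper_force: 39.6
```

move_arm(xyz=[[0,0,-10],[0,0,-40],[0,0,-80],[0,0,-120],[0,0,-150],[0,0,-150],[0,0,-150]], turn=[[0,0,0],[0,0,0],[0,0,0],[0,0,0],[0,0,0],[0,0,0],[0,0,0]], grip=[0.2,0.2,0.2,0.2,0.2,0.2,0.2])

```text
time_s: 12.93
position: [0.5675, -0.2067, 0.1739]
tcp_rot: [0.002, 0.735, 0.678, 0.002]
force: [0.1, 0.7, -0.7]
grip_width: 0.428
gripper_force: 40.5
```

```bash
python3 wr.py w10 yellow; python3 to.py .491 .093 .18 -5
```

```text
yellow [113.  61.] 576 ztop 0.069 rect [455. -82.] [29. 14.] 70.5
yellow [ 34. 187.] 1979 ztop 0.017 rect [ 298. -198.] [61. 70.] 28.7
yellow [257. 285.] 4215 ztop 0.219 rect [ 565. -204.] [30. 29.] 71.7
shift [292. -99.  -8.] turn [ 0.1 -0.   0.4] pos [ 0.566 -0.206  0.172] t 12.98
```

move_arm(xyz=[[290,-98,-8],[290,-98,-8],[290,-98,-8],[290,-98,-8],[290,-98,-8],[290,-98,-8],[290,-98,-8],[290,-98,-8]], turn=[[0,0,0],[0,0,0],[0,0,0],[0,0,0],[0,0,0],[0,0,0],[0,0,0],[0,0,0]], grip=[0.2,0.2,0.2,0.2,0.2,0.2,0.2,0.2])

```text
time_s: 13.65
position: [0.4887, 0.0973, 0.1774]
tcp_rot: [-0.002, 0.733, 0.681, -0.001]
force: [0.4, 0.2, -1.3]
grip_width: 0.429
gripper_force: 40.5
```

move_arm(xyz=[[0,0,20],[0,0,60],[0,0,90],[0,0,100],[0,0,100]], turn=[[0,0,0],[0,0,0],[0,0,0],[0,0,0],[0,0,0]], grip=[0.2,0.2,0.2,0.2,0.2])

```text
time_s: 14.07
position: [0.489, 0.0898, 0.0761]
tcp_rot: [-0.001, 0.735, 0.678, -0.003]
force: [0.3, 0.2, -0.3]
grip_width: 0.431
gripper_force: 40.5
```

```bash
python3 wr.py w11 yellow blue red; python3 to.py .492 .091 .028 -5
```

```text
yellow [260. 189.] 916 ztop 0.016 rect [493. 100.] [49. 60.] 78.7
yellow [257. 285.] 4209 ztop 0.125 rect [490.  92.] [30. 29.] 74.6
blue [260. 115.] 1500 ztop 0.016 rect [498. 161.] [60. 60.] 4.2
blue [500. 362.] 244 ztop 0.031 rect [706. -75.] [19. 22.] 45.6
red [262.  37.] 1276 ztop 0.016 rect [503. 216.] [39. 60.] 85.5
shift [ 1.  1. 50.] turn [-0.2  0.1  0.3] pos [0.491 0.09  0.078] t 14.12
```

View pics/w11.png

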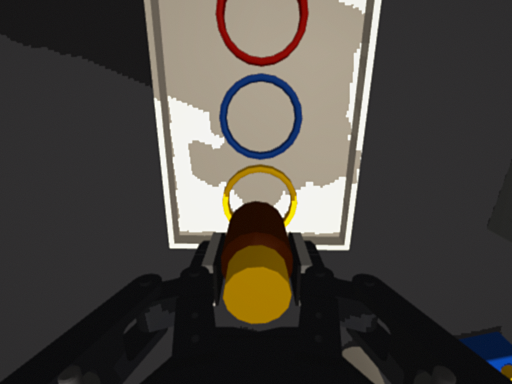

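The yellow-capped bottle hangs upright over the yellow collar at (260,189), with its cap within 2 mm of the collar's middle. I lower it.

move_arm(xyz=[[1,1,20],[1,1,35],[1,1,44],[1,1,47],[1,1,47],[1,1,48]], turn=[[0,0,0],[0,0,0],[0,0,0],[0,0,0],[0,0,0],[0,0,0]], grip=[0.2,0.2,0.2,0.2,0.2,0.2])

```text
time_s: 14.62
position: [0.4939, 0.0917, 0.0319]
tcp_rot: [0.0, 0.735, 0.678, 0.001]
force: [-0.3, -0.5, -1.8]
grip_width: 0.427
gripper_force: 40.6
```

```bash
python3 wr.py w12 yellow; python3 to.py .492 .091 .028 -5
```

```text
yellow [251. 203.] 1184 ztop 0.014 rect [490. 107.] [60. 36.] 0.6
yellow [257. 285.] 4193 ztop 0.079 rect [493.  93.] [29. 30.] 12.6
shift [-1. -2.  4.] turn [ 0.1 -0.   0.3] pos [0.494 0.092 0.032] t 14.67
```

move_arm(xyz=[[0,-2,2],[0,-2,4],[0,-2,4.5],[0,-2,4.5]], turn=[[0,0,0],[0,0,0],[0,0,0],[0,0,0]], grip=[0.2,0.2,0.2,0.2])

```text
time_s: 15.0
position: [0.4911, 0.092, 0.0272]
tcp_rot: [-0.0, 0.735, 0.678, 0.0]
force: [-3.3, 0.3, 10.1]
grip_width: 0.424
gripper_force: 41.7
```

move_arm(xyz=[[0,0,0],[0,0,0],[0,0,0],[0,0,0],[0,0,-30],[0,0,-70],[0,0,-110],[0,0,-140]], turn=[[0,0,0],[0,0,0],[0,0,0],[0,0,0],[0,0,0],[0,0,0],[0,0,0],[0,0,0]], grip=[0.75,0.75,0.75,0.75,0.75,0.75,0.75,0.75])

```text
time_s: 15.67
position: [0.4915, 0.0915, 0.1688]
tcp_rot: [0.0, 0.735, 0.678, 0.001]
force: [1.7, -0.3, 0.4]
grip_width: 0.75
gripper_force: 0.0
```

```bash
python3 wr.py w13 yellow blue; python3 to.py .46 -.213 .19 -5
```

```text
yellow [256. 183.] 1323 ztop 0.079 rect [494.  95.] [29. 29.] 12.6
yellow [136. 365.] 709 ztop 0.021 rect [ 296. -183.] [60. 37.] 30.1
blue [256. 115.] 624 ztop 0.019 rect [501. 161.] [59. 59.] 84.8
blue [436. 291.] 511 ztop 0.034 rect [725. -84.] [22. 50.] 42.6
shift [-307.   -9.  -18.] turn [ 0.5 -0.2  0.3] pos [0.495 0.092 0.173] t 15.72
```

Yellow is placed; its cap agrees with the collar to about 2 mm. Next is red.

move_arm(xyz=[[-307,-6,-18],[-307,-6,-18],[-307,-6,-18],[-307,-6,-18],[-307,-6,-18],[-307,-6,-18],[-307,-6,-18],[-307,-6,-18]], turn=[[0,0,0],[0,0,0],[0,0,0],[0,0,0],[0,0,0],[0,0,0],[0,0,0],[0,0,0]], grip=[0.8,0.8,0.8,0.8,0.8,0.8,0.8,0.8])

```text
time_s: 16.38
position: [0.4586, -0.2202, 0.1851]
tcp_rot: [0.002, 0.737, 0.675, -0.001]
force: [0.2, 0.3, -0.9]
grip_width: 0.798
gripper_force: 0.0
```

```bash
python3 to.py .4595 -.213 .021 -5
```

```text
shift [  8.   0. 164.] turn [ 0.1  0.2 -0. ] pos [ 0.459 -0.22   0.185] t 16.38
```

move_arm(xyz=[[4,0,40],[4,0,80],[4,0,80],[4,0,80]], turn=[[0,0,0],[0,0,0],[0,0,0],[0,0,0]], grip=[0.8,0.8,0.8,0.8])

```text
time_s: 16.72
position: [0.4588, -0.2094, 0.1033]
tcp_rot: [-0.002, 0.735, 0.678, -0.001]
force: [1.3, -0.7, 0.6]
grip_width: 0.797
gripper_force: 0.0
```

```bash
python3 wr.py w14 red;python3 to.py .4595 -.213 .021 -5
```

```text
red [436.  35.] 2030 ztop 0.072 rect [579. -99.] [30. 29.] 4.8
red [259. 223.] 1481 ztop 0.072 rect [ 461. -214.] [29. 29.] 36.8
shift [-3. -1. 84.] turn [-0.   0.   0.3] pos [ 0.46  -0.21   0.105] t 16.77
```

move_arm(xyz=[[-3,0,40],[-3,0,75],[-3,0,83],[-3,0,83],[-3,0,83]], turn=[[0,0,0],[0,0,0],[0,0,0],[0,0,0],[0,0,0]], grip=[0.8,0.8,0.8,0.8,0.8])

```text
time_s: 17.18
position: [0.4616, -0.2134, 0.0234]
tcp_rot: [0.001, 0.735, 0.678, 0.001]
force: [-0.3, -0.4, 0.4]
grip_width: 0.805
gripper_force: 0.0
```

move_arm(xyz=[[0,0,0],[0,0,0],[0,0,0],[0,0,0],[0,0,0],[0,0,0]], turn=[[0,0,0],[0,0,0],[0,0,0],[0,0,0],[0,0,0],[0,0,0]], grip=[0.2,0.2,0.2,0.2,0.2,0.2])

```text
time_s: 17.68
position: [0.4615, -0.2131, 0.0233]
tcp_rot: [0.001, 0.735, 0.678, 0.001]
force: [-1.3, 2.1, 12.6]
grip_width: 0.427
gripper_force: 39.1
```

move_arm(xyz=[[0,0,-10],[0,0,-40],[0,0,-80],[0,0,-120],[0,0,-160],[0,0,-160],[0,0,-160]], turn=[[0,0,0],[0,0,0],[0,0,0],[0,0,0],[0,0,0],[0,0,0],[0,0,0]], grip=[0.2,0.2,0.2,0.2,0.2,0.2,0.2])

```text
time_s: 18.27
position: [0.4618, -0.2132, 0.1843]
tcp_rot: [0.002, 0.735, 0.678, 0.002]
force: [-0.4, 0.8, -2.1]
grip_width: 0.429
gripper_force: 40.9
```

```bash
python3 wr.py w15 red; python3 to.py .503 .226 .19 -5
```

```text
red [374.  54.] 733 ztop 0.068 rect [575. -97.] [30. 29.] 55.7
red [257. 288.] 4260 ztop 0.229 rect [ 459. -213.] [29. 30.] 10.2
shift [440.   7.  -7.] turn [ 0.1 -0.   0.4] pos [ 0.461 -0.212  0.182] t 18.32
```

move_arm(xyz=[[440,9,-7],[440,9,-7],[440,9,-7],[440,9,-7],[440,9,-7],[440,9,-7],[440,9,-7],[440,9,-7]], turn=[[0,0,0],[0,0,0],[0,0,0],[0,0,0],[0,0,0],[0,0,0],[0,0,0],[0,0,0]], grip=[0.2,0.2,0.2,0.2,0.2,0.2,0.2,0.2])

```text
time_s: 18.98
position: [0.4925, 0.1206, 0.1855]
tcp_rot: [-0.001, 0.735, 0.678, -0.001]
force: [1.2, 0.5, 0.6]
grip_width: 0.426
gripper_force: 40.8
```

```bash
python3 to.py .505 .2265 .19 -5
```

```text
shift [107.   4.  -5.] turn [-0.2  0.1  0.4] pos [0.492 0.121 0.185] t 18.98
```

move_arm(xyz=[[107,4,0],[107,4,0],[107,4,0],[107,4,40],[107,4,80],[107,4,100],[107,4,100],[107,4,100]], turn=[[0,0,0],[0,0,0],[0,0,0],[0,0,0],[0,0,0],[0,0,0],[0,0,0],[0,0,0]], grip=[0.2,0.2,0.2,0.2,0.2,0.2,0.2,0.2])

```text
time_s: 19.65
position: [0.5053, 0.2241, 0.0852]
tcp_rot: [-0.0, 0.735, 0.678, -0.002]
force: [0.9, 1.2, 0.1]
grip_width: 0.424
gripper_force: 40.8
```

```bash
python3 wr.py w16 red green;python3 to.py .505 .2265 .028 -5
```

```text
red [254. 188.] 880 ztop 0.016 rect [504. 234.] [49. 60.] 88.5
red [257. 288.] 4181 ztop 0.134 rect [506. 224.] [30. 28.] 83.2
green [301.  96.] 1435 ztop 0.082 rect [536. 307.] [29. 13.] 85.6
green [339.  96.] 1447 ztop 0.082 rect [555. 305.] [29. 13.] 85.7
green [171.  97.] 1473 ztop 0.082 rect [468. 311.] [29. 13.] 86.6
green [209.  97.] 1482 ztop 0.082 rect [488. 310.] [29. 13.] 86.1
green [255.  96.] 1416 ztop 0.082 rect [512. 308.] [28. 13.] 84.4
shift [ 2. -2. 59.] turn [-0.   0.   0.3] pos [0.507 0.225 0.087] t 19.7
```

move_arm(xyz=[[2,-1,25],[2,-1,43],[2,-1,51],[2,-1,53],[2,-1,53]], turn=[[0,0,0],[0,0,0],[0,0,0],[0,0,0],[0,0,0]], grip=[0.2,0.2,0.2,0.2,0.2])

```text
time_s: 20.12
position: [0.5066, 0.2273, 0.0346]
tcp_rot: [0.0, 0.735, 0.678, 0.001]
force: [-0.2, 0.3, 0.2]
grip_width: 0.429
gripper_force: 40.8
```

```bash
python3 wr.py w17 red green;python3 to.py .505 .2265 .028 -5
```

```text
red [250. 204.] 1148 ztop 0.015 rect [502. 241.] [60. 35.] 0.5
red [257. 288.] 4155 ztop 0.082 rect [506. 227.] [30. 28.] 83.5
green [251. 100.] 3319 ztop 0.081 rect [510. 308.] [29. 13.] 85.0
green [321. 100.] 3366 ztop 0.081 rect [535. 306.] [29. 14.] 86.0
green [379. 100.] 3384 ztop 0.081 rect [555. 304.] [29. 14.] 86.2
green [124. 101.] 3491 ztop 0.081 rect [466. 311.] [29. 14.] 85.0
green [182. 101.] 3451 ztop 0.081 rect [486. 309.] [29. 14.] 85.2
shift [-1. -2.  7.] turn [ 0.1 -0.1  0.3] pos [0.507 0.227 0.035] t 20.17
```

move_arm(xyz=[[-1,-2.5,3],[-1,-2.5,6],[-1,-2.5,7.5],[-1,-2.5,7.5]], turn=[[0,0,0],[0,0,0],[0,0,0],[0,0,0]], grip=[0.2,0.2,0.2,0.2])

```text
time_s: 20.5
position: [0.5034, 0.2266, 0.0273]
tcp_rot: [-0.0, 0.735, 0.678, 0.0]
force: [-4.0, -1.1, 12.2]
grip_width: 0.428
gripper_force: 42.1
```

move_arm(xyz=[[0,0,0],[0,0,0],[0,0,0],[0,0,0],[0,0,-30],[0,0,-70],[0,0,-110],[0,0,-150]], turn=[[0,0,0],[0,0,0],[0,0,0],[0,0,0],[0,0,0],[0,0,0],[0,0,0],[0,0,0]], grip=[0.75,0.75,0.75,0.75,0.75,0.75,0.75,0.75])

```text
time_s: 21.17
position: [0.5028, 0.226, 0.1775]
tcp_rot: [0.0, 0.735, 0.678, -0.001]
force: [1.0, 1.3, -0.1]
grip_width: 0.75
gripper_force: 0.0
```

```bash
python3 to.py .446 -.316 .2 -5
```

```text
shift [-545.  -13.  -22.] turn [-0.   0.1  0.3] pos [0.503 0.226 0.178] t 21.17
```

move_arm(xyz=[[-545,-13,-22],[-545,-13,-22],[-545,-13,-22],[-545,-13,-22],[-545,-13,-22],[-545,-13,-22],[-545,-13,-22],[-545,-13,-22]], turn=[[0,0,0],[0,0,0],[0,0,0],[0,0,0],[0,0,0],[0,0,0],[0,0,0],[0,0,0]], grip=[0.8,0.8,0.8,0.8,0.8,0.8,0.8,0.8])

```text
time_s: 21.83
position: [0.4678, -0.1066, 0.1898]
tcp_rot: [0.0, 0.735, 0.678, 0.0]
force: [1.0, -0.0, -0.2]
grip_width: 0.798
gripper_force: 0.0
```

```bash
python3 to.py .446 -.316 .2 -5
```

```text
shift [-210.   -5.  -10.] turn [ 0.  -0.   0.4] pos [ 0.468 -0.107  0.19 ] t 21.83
```

move_arm(xyz=[[-210,-5,-10],[-210,-5,-10],[-210,-5,-10],[-210,-5,-10],[-210,-5,-10],[-210,-5,30],[-210,-5,70],[-210,-5,70]], turn=[[0,0,0],[0,0,0],[0,0,0],[0,0,0],[0,0,0],[0,0,0],[0,0,0],[0,0,0]], grip=[0.8,0.8,0.8,0.8,0.8,0.8,0.8,0.8])

```text
time_s: 22.5
position: [0.4422, -0.3114, 0.1136]
tcp_rot: [-0.005, 0.736, 0.677, -0.002]
force: [-1.0, 1.8, 0.3]
grip_width: 0.799
gripper_force: 0.0
```

```bash
python3 wr.py w18 blue;python3 to.py .446 -.316 .021 -5
```

```text
blue [156. 163.] 345 ztop 0.015 rect [ 349. -277.] [36. 13.] 57.8
blue [264. 208.] 353 ztop 0.073 rect [ 446. -311.] [30. 15.] 10.5
shift [-4.  3. 96.] turn [-0.4 -0.2  0.3] pos [ 0.444 -0.312  0.117] t 22.55
```

move_arm(xyz=[[-3,2,15],[-3,2,15],[-3,2,50],[-3,2,85],[-3,2,93],[-3,2,93],[-3,2,93]], turn=[[0,0,0],[0,0,0],[0,0,0],[0,0,0],[0,0,0],[0,0,0],[0,0,0]], grip=[0.8,0.8,0.8,0.8,0.8,0.8,0.8])

```text
time_s: 23.13
position: [0.449, -0.3174, 0.0285]
tcp_rot: [0.001, 0.735, 0.678, 0.0]
force: [-0.4, -0.0, 0.6]
grip_width: 0.802
gripper_force: 0.0
```

```bash
python3 to.py .446 -.316 .021 -5
```

```text
shift [ 1. -3.  7.] turn [0.1 0.  0.4] pos [ 0.449 -0.317  0.028] t 23.13
```

move_arm(xyz=[[1,-2,6],[1,-2,6],[1,-2,6],[1,-2,6],[1,-2,6],[1,-2,6],[1,-2,6],[1,-2,6]], turn=[[0,0,0],[0,0,0],[0,0,0],[0,0,0],[0,0,0],[0,0,0],[0,0,0],[0,0,0]], grip=[0.8,0.8,0.2,0.2,0.2,0.2,0.2,0.2])

```text
time_s: 23.8
position: [0.4467, -0.3159, 0.0215]
tcp_rot: [0.0, 0.735, 0.678, 0.0]
force: [-1.0, 1.3, 7.1]
grip_width: 0.431
gripper_force: 39.4
```

move_arm(xyz=[[0,0,-10],[0,0,-40],[0,0,-80],[0,0,-120],[0,0,-160],[0,0,-160],[0,0,-160]], turn=[[0,0,0],[0,0,0],[0,0,0],[0,0,0],[0,0,0],[0,0,0],[0,0,0]], grip=[0.2,0.2,0.2,0.2,0.2,0.2,0.2])

```text
time_s: 24.38
position: [0.4475, -0.3165, 0.1834]
tcp_rot: [0.002, 0.735, 0.678, 0.001]
force: [-1.0, 0.1, -1.8]
grip_width: 0.432
gripper_force: 40.4
```

```bash
python3 wr.py w19 blue; python3 to.py .497 .160 .19 -5
```

```text
blue [471.  20.] 677 ztop 0.024 rect [ 682. -178.] [24. 49.] 59.7
blue [169. 147.] 154 ztop 0.011 rect [ 346. -275.] [36. 13.] 56.8
blue [256. 294.] 4300 ztop 0.23 rect [ 445. -317.] [29. 29.] 76.7
shift [478.  12.  -8.] turn [ 0.1 -0.   0.4] pos [ 0.446 -0.315  0.181] t 24.43
```

move_arm(xyz=[[478,12,-8],[478,12,-8],[478,12,-8],[478,12,-8],[478,12,-8],[478,12,-8],[478,12,-8],[478,12,-8]], turn=[[0,0,0],[0,0,0],[0,0,0],[0,0,0],[0,0,0],[0,0,0],[0,0,0],[0,0,0]], grip=[0.2,0.2,0.2,0.2,0.2,0.2,0.2,0.2])

```text
time_s: 25.1
position: [0.48, 0.0177, 0.185]
tcp_rot: [-0.001, 0.735, 0.678, -0.001]
force: [1.4, 0.2, -0.4]
grip_width: 0.43
gripper_force: 40.4
```

```bash
python3 to.py .499 .161 .19 -5
```

```text
shift [144.   7.  -5.] turn [-0.2  0.   0.3] pos [0.48  0.018 0.185] t 25.1
```

move_arm(xyz=[[144,7,-5],[144,7,-5],[144,7,-5],[144,7,-5],[144,7,-5],[144,7,-5],[144,7,30],[144,7,50]], turn=[[0,0,0],[0,0,0],[0,0,0],[0,0,0],[0,0,0],[0,0,0],[0,0,0],[0,0,0]], grip=[0.2,0.2,0.2,0.2,0.2,0.2,0.2,0.2])

```text
time_s: 25.77
position: [0.4992, 0.1566, 0.1341]
tcp_rot: [-0.0, 0.736, 0.677, -0.001]
force: [-0.4, 0.3, -1.7]
grip_width: 0.426
gripper_force: 40.4
```

move_arm(xyz=[[0,0,30],[0,0,50],[0,0,50],[0,0,50]], turn=[[0,0,0],[0,0,0],[0,0,0],[0,0,0]], grip=[0.2,0.2,0.2,0.2])

```text
time_s: 26.1
position: [0.4991, 0.1564, 0.0854]
tcp_rot: [-0.0, 0.736, 0.677, -0.002]
force: [0.1, -1.3, -0.2]
grip_width: 0.423
gripper_force: 40.4
```

```bash
python3 wr.py w20 blue red;python3 to.py .499 .161 .026 -5
```

```text
blue [253. 188.] 791 ztop 0.015 rect [498. 167.] [50. 59.] 88.5
blue [259. 299.] 3475 ztop 0.135 rect [499. 156.] [29. 29.] 4.3
red [254. 120.] 3832 ztop 0.075 rect [503. 227.] [29. 29.] 34.2
shift [ 4. -2. 61.] turn [-0.   0.1  0.2] pos [0.5   0.157 0.087] t 26.15
```

move_arm(xyz=[[4,-1.5,20],[4,-1.5,42],[4,-1.5,50],[4,-1.5,53],[4,-1.5,53]], turn=[[0,0,0],[0,0,0],[0,0,0],[0,0,0],[0,0,0]], grip=[0.2,0.2,0.2,0.2,0.2])

```text
time_s: 26.57
position: [0.4994, 0.1624, 0.0338]
tcp_rot: [0.0, 0.735, 0.678, 0.0]
force: [0.4, -0.9, -0.3]
grip_width: 0.428
gripper_force: 40.4
```

```bash
python3 wr.py w21 blue red;python3 to.py .499 .161 .026 -5
```

```text
blue [253. 206.] 894 ztop 0.015 rect [496. 176.] [60. 32.] 0.2
blue [259. 298.] 3474 ztop 0.083 rect [499. 161.] [29. 29.] 75.0
red [254. 137.] 6575 ztop 0.075 rect [503. 226.] [29. 29.] 36.3
shift [-2. -1.  8.] turn [ 0.1 -0.   0.3] pos [0.5   0.163 0.034] t 26.62
```

move_arm(xyz=[[-1,-1.5,4],[-1,-1.5,7],[-1,-1.5,8.5],[-1,-1.5,8.5]], turn=[[0,0,0],[0,0,0],[0,0,0],[0,0,0]], grip=[0.2,0.2,0.2,0.2])

```text
time_s: 26.95
position: [0.4976, 0.1619, 0.0255]
tcp_rot: [-0.0, 0.735, 0.678, 0.0]
force: [-2.2, -0.3, 8.2]
grip_width: 0.428
gripper_force: 41.2
```

move_arm(xyz=[[0,0,0],[0,0,0],[0,0,0],[0,0,0],[0,0,-30],[0,0,-70],[0,0,-110],[0,0,-150]], turn=[[0,0,0],[0,0,0],[0,0,0],[0,0,0],[0,0,0],[0,0,0],[0,0,0],[0,0,0]], grip=[0.75,0.75,0.75,0.75,0.75,0.75,0.75,0.75])

```text
time_s: 27.62
position: [0.4969, 0.1615, 0.1761]
tcp_rot: [0.0, 0.735, 0.678, -0.001]
force: [0.6, 1.6, -0.1]
grip_width: 0.75
gripper_force: 0.0
```

move_arm(xyz=[[-200,0,-40],[-200,0,-40],[-200,0,-40],[-200,0,-40],[-200,0,-40],[-200,0,-40],[-200,0,-40],[-200,0,-40]], turn=[[0,0,0],[0,0,0],[0,0,0],[0,0,0],[0,0,0],[0,0,0],[0,0,0],[0,0,0]], grip=[0.75,0.75,0.75,0.75,0.75,0.75,0.75,0.75])

```text
time_s: 28.28
position: [0.4812, -0.0369, 0.2145]
tcp_rot: [-0.0, 0.735, 0.678, 0.0]
force: [0.3, 0.7, -1.0]
grip_width: 0.753
gripper_force: 0.0
```

Run:
```python
from seg import *
for c in("top","side"):
    im,d,P=shot(c,c+"9")
    for col in("red","yellow","blue","green","orange"):
        m=mask(im,col)&(P[...,0]>.4)&(P[...,0]<.62)&(P[...,1]>-.15)&(P[...,2]>.055)
        n,l,st,ce=cv2.connectedComponentsWithStats(m.astype(np.uint8))
        for i in range(1,n):
            if st[i,4]<25: continue
            p=P[l==i]; zt=np.percentile(p[:,2],90); t=p[p[:,2]>zt-.006]
            r=cv2.minAreaRect((t[:,:2]*1000).astype(np.float32)); print(c,col,np.round(ce[i]),round(zt,3),np.round(r[0]),np.round(r[1]))
    cv2.imwrite(f"pics/{c}9c.png",cv2.resize((im[130:250,70:290] if c=="top" else im[160:360,170:390])[...,::-1],(770,420) if c=="top" else (660,600)))
```

```text
top red [127. 192.] 0.077 [502. 224.] [27. 29.]
top blue [155. 194.] 0.077 [500. 165.] [16. 26.]
top green [ 91. 167.] 0.083 [554. 303.] [29. 13.]
top green [ 90. 176.] 0.083 [534. 305.] [28. 13.]
top green [ 87. 187.] 0.083 [510. 308.] [27. 13.]
top green [ 86. 198.] 0.083 [486. 309.] [28. 12.]
top green [ 85. 207.] 0.083 [466. 310.] [28. 11.]
side red [242. 179.] 0.069 [579. -95.] [27. 28.]
side red [273. 271.] 0.074 [503. 227.] [30. 26.]
side yellow [278. 225.] 0.074 [491.  95.] [28. 27.]
side blue [276. 246.] 0.074 [497. 161.] [30. 27.]
side green [241. 305.] 0.08 [554. 305.] [30. 12.]
side green [254. 306.] 0.08 [534. 307.] [29. 12.]
side green [269. 307.] 0.08 [511. 309.] [30. 13.]
side green [284. 308.] 0.08 [487. 311.] [30. 13.]
side green [297. 309.] 0.08 [466. 313.] [29. 11.]
side orange [290. 183.] 0.069 [458. -76.] [23. 13.]
```

View pics/side9c.png

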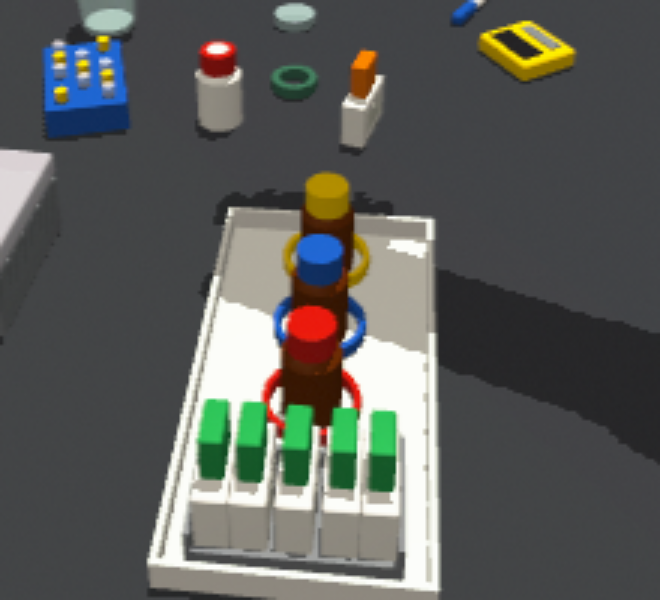

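The side view shows all three amber bottles upright in their collars, with cap centres within about 2 mm. The green cartridge is level with its four neighbours, the rack has not shifted, and the look-alikes are where they started. I hand the job in.

```bash
python3 -c "
from cell import arm
print(arm.sign_off())"
```

```text
the job is handed in; nothing more can be done
None
```

The kit is made up and handed in: the final side view shows the three amber bottles upright in their matching collars and the green-tabbed cartridge fully down in the unshifted rack, with the white bottle and orange-tabbed cartridge left in place; the sign-off gave no verdict.

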